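# Unbolt the square-covered crate under the shoe shelf

## Task

Two teal crates stand among the shoe things, each with its melamine cover held by a barrel bolt. Unbolt the one with the square cover: lift the bolt's round handle up out of its notch, draw the bolt all the way back from the edge, and let go. Leave the narrow crate bolted, and do not knock over or shift the little wooden candlestick ornament on the square cover.

Things in the scene. Friction and masses are not known exactly. Their poses are not given: they have to be found in the camera images.
- square_knob (a point): Centre of the 22 mm steel ball on the bolt handle of the crate with the square 300 mm cover (fixed; top 112 mm above table). x: level, along the bolt, the way it is drawn. y: along the 8 mm stem, out from the bolt's axis, which lies 48 mm from the ball's centre and 22 mm above the cover. At rest the stem is 15 degrees above level; it swings up about that axis by at most 66, drops if let go.
- square_bolt (a joint): Slide of that bolt (14 mm steel bar), m: 0 home in the keeper on the crate's front edge, 0.05 drawn to the stop; rubs 1.5 N. A guard 31 mm high, 12 to 20 mm out from its axis, blocks it after 5 mm until the handle is raised over 30 degrees from rest (45 to 50 is safe). Straps: 36 mm high, 14 mm out. Cover clear 60 mm along the bolt either side of the ball.
- narrow_bolt (a joint): Slide of a like bolt on the other crate (fixed, 300 x 170 mm, oblong cover), m: 0 home, 0.05 drawn. To be left home.
- ornament: Turned wooden ornament shaped like a short candlestick, 80 mm tall, 46 mm across its foot, loose on the square cover 105 to 140 mm from the ball, on the side to which the handle points. Origin: centre of its underside, z up.
Things that resemble listed ones, but are neither listed nor needed, are in the scene too. Of the things like the ornament, leave any that is yellow; of the rest the smaller one is meant.

How it is judged:
By the outcome, as a careful person would: the job done as asked, in the order asked, and still so for the second after the job is handed in, with the robot touching nothing.
It also fails if it takes over 32 s, if anything falls off the work surface, if the arm or the gripper's body presses on something with over 40 N, if the wrist force passes 120 N, or if a joint passes its speed limit or range.

## Robot

A 6-joint arm with a two-finger parallel gripper is mounted at the origin on the work surface. World frame = base frame: x ahead of the robot, y to its left, z up, the work surface at z = 0. Lengths are in m, angles in rad, forces in N, time in s.
With the tool pointing down it reaches from about 0.225 to 0.875 m from the base axis. Payload 3.4 kg.
Tool frame: the origin (TCP) lies at the very end of the fingers, on their centre line; the grasp point (between the pads) lies robot.hold_point_z behind it (robot.hold_point_z is the distance from the TCP to the grasp point, in m); z points along the fingers, y is the line along which they close (so a half turn about z gives the same grasp; the last joint's range is limited). The gripper opens to 85 mm and grips with 20 to 120 N. Pads are 22 mm wide; open, the fingers measure 114 mm over their backs; the gripper's body (76 mm by 85 mm) begins 54 mm behind the grasp point. The pads swing forward as they close: fully open they stand 13 mm farther back than shut.
Start: joints at [1.11, 0.276, 1.505, -0, 1.361, -0.121], TCP at [0.192, 0.542, 0.231] pointing down, gripper open.
Joint ranges: [-2.89, 2.89], [-0.75, 2.08], [0.22, 2.7], [-1.18, 4.32], [0.11, 2.71], [-2.7, 2.7]. Speed limits (rad/s): [2.57, 2.57, 3.14, 3.14, 3.14, 3.14].

## Interface

Orientations are given as a rotation vector (axis times angle).
In Python, from plant import monitor, cams, job, robot gives the robot as it stands.
- The arm moves only by the tool send_rows, never from a script. Its argument "commands" is a list of rows, each a list of 5 numbers: the opening, from 0 (shut) to 1 (fully open), then the shift along the tool's x, y, z in cm, then the turn about the tool's z in rad. In form: [[jaw, x, y, z, roll], ...]. A call has 1 to 20 rows; each row shifts and turns the commanded pose from where the row before left it, along the tool's axes as they then stand; what a row does not reach is not made up. A row lasts 1/8 s, in which the tool goes at most 62.5 mm and 10.7 degrees, less where a joint would pass 70% of its speed; a pose out of reach is approached as far as the arm can. A call is refused whole if a number of a shift passes 6.25 or a number of a turn 0.188, either way. A call with a gripper value outside its range is refused whole. The fingers move at their own pace and stop on an object; the grip force is fixed at half the most. Time passes only in rows, so rows that do not move let the fingers close. It gives the time, the measured TCP pose, the force, the opening and the grip force at its end, in the units of the state.
- monitor.get_obs(): the state, without advancing time (a new reading comes with each control period).
- cams.grab_frame(name): name is "side" or "top" or "wrist"; returns a dict with "color" (420x560x3 uint8, red, green, blue), "depth" (420x560 float32, m along the optical axis (not along the pixel's ray), 0 where there is no reading), "fov_y" (degrees; the focal length in pixels is half the picture's height over the tangent of half this angle, whatever the lens; pixels are square), "cx", "cy" (the principal point, pixels), "R" (3x3) and "t" (3): a world point X has camera coordinates R X + t; the wrist camera has in their place "mount" (4x4, takes a point from camera to tool coordinates, whose origin is the TCP and whose axes are the flange's). Camera axes: x right, y down, z forward; pixel columns grow to the right and rows downward; lengths in m; the calibration is good to about 2 mm. The wrist camera is an equidistant fisheye: a pixel r from the principal point sees the ray r / f radians off the axis. A picture is of the moment at which its call begins: read the wrist's pose just before it.
- job.finish_job(): hands the job in; it is judged then, once.
The state is a dict: "time_s": time; "q": joint angles; "joint_vel": joint speeds; "tau": joint torques, N m; "ee_pos": TCP position; "eef_rot": TCP orientation; "ft_force": force on the tool from outside, world axes, zero at the start; "moment": the same for the moment, N m; "opening": opening from 0.0 (shut) to 1.0 (fully open); "finger_force": force on a finger pad.
Only numpy, scipy, OpenCV 4.12 (cv2) and the standard library are available. Lean on these libraries where they do the work, as an engineer would, in place of code of your own. Each camera call takes 0.05 s, during which the arm holds its last target. There are 200 camera calls.

## Working session

There is one attempt and no reset: what is moved stays moved. The work goes in short steps, Python scripts to look and compute and a tool call to move; the robot and the scene stay as the last step left them, time stands still between calls to the robot, and variables do not carry over. Pictures are saved under pics/ and viewed, at most 10 in all, crops included, and the job is handed in when it is done.

Besides the shell and the picture viewer there is one more tool, called after "Emit:" as a command line: name --pt "numbers of a row" for each row, then --argument value for the rest. send_rows: Moves the arm, as the interface text tells. Its arguments: {"type":"object","properties":{"commands":{"type":"array"}},"required":["commands"]}

```bash
mkdir -p pics; cat > h.py <<'E'
import numpy as np,cv2,pickle
from scipy.spatial.transform import Rotation as Ro
from plant import monitor,cams,job,robot
def grab(n,save=None):
    o=monitor.get_obs(); f=cams.grab_frame(n); f['obs']=o
    if save: cv2.imwrite(f'pics/{save}.png',f['color'][:,:,::-1]); pickle.dump(f,open(f'{save}.pkl','wb'))
    return f
def load(n): return pickle.load(open(n+'.pkl','rb'))
def ray(f,u,v):
    F=f['color'].shape[0]/2/np.tan(np.radians(f['fov_y'])/2); d=np.array([u-f['cx'],v-f['cy']])
    if 'mount' in f:
        r=np.hypot(*d); th=r/F; c=np.r_[d/max(r,1e-9)*np.sin(th),np.cos(th)]
        R=Ro.from_rotvec(f['obs']['eef_rot']).as_matrix(); M=np.array(f['mount'])
        return R@M[:3,3]+f['obs']['ee_pos'],R@M[:3,:3]@c,c
    c=np.r_[d/F,1]; R=np.array(f['R']); t=np.array(f['t'])
    return -R.T@t,R.T@c,c
def onz(f,u,v,z):
    o,d,_=ray(f,u,v); return o+d*(z-o[2])/d[2]
def dep(f,u,v):
    o,d,c=ray(f,u,v); return o+d/c[2]*f['depth'][int(round(v)),int(round(u))]
def tri(*obs):
    A=np.zeros((3,3));b=np.zeros(3);L=[]
    for f,u,v in obs:
        o,d,_=ray(f,u,v);d=d/np.linalg.norm(d);P=np.eye(3)-np.outer(d,d);A+=P;b+=P@o;L.append((o,P))
    x=np.linalg.solve(A,b); return x,[np.linalg.norm(P@(x-o)) for o,P in L]
E
python3 - <<'E'
from h import *
print(monitor.get_obs(),robot.hold_point_z)
for n in('top','side'):
    f=grab(n,n)
a=np.hstack([cv2.imread('pics/top.png')])
E
```

```text
{'time_s': 0.0, 'q': array([ 1.11002445e+00,  2.76611823e-01,  1.50610608e+00,  6.24203449e-06,
        1.36065935e+00, -1.20997196e-01]), 'joint_vel': array([-0.00056686,  0.00081791,  0.0016199 , -0.000289  , -0.00103917,
        0.00018841]), 'tau': array([-1.33831240e-03, -4.16797221e+01, -2.45798028e+01, -1.42326039e-04,
        1.14971772e-02, -7.57982860e-06]), 'ee_pos': array([0.19141113, 0.54167689, 0.23044087]), 'eef_rot': array([-5.31067496e-01, -3.09585403e+00,  2.68228617e-03]), 'ft_force': array([-0.98178859, -0.44184266,  0.07282322]), 'moment': array([-0.03786595, -0.01032763,  0.07620231]), 'finger_force': 0.0, 'opening': 1.0007198917676885} 0.0187
```

View pics/top.png

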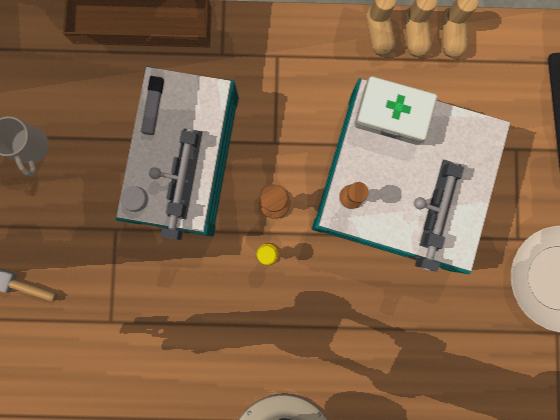

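View pics/side.png

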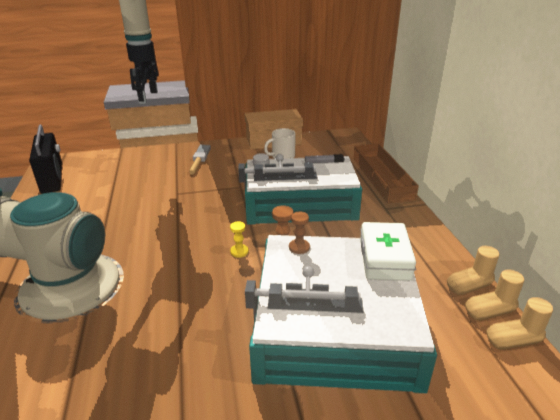

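The top view shows the square crate at right with its ball at about (420,203), the bolt running from (428,263) to (452,165), and the red-brown ornament at (355,195). In the side view the ball is at about (308,270).

```bash
python3 - <<'E'
from h import *
t,s=load('top'),load('side')
def circ(f,u,v,r,w=16):
    g=cv2.cvtColor(f['color'],cv2.COLOR_RGB2GRAY)[v-w:v+w,u-w:u+w]
    g=cv2.resize(g,None,fx=4,fy=4,interpolation=cv2.INTER_CUBIC)
    c=cv2.HoughCircles(g,cv2.HOUGH_GRADIENT,1,20,param1=100,param2=8,minRadius=int(r*4*.7),maxRadius=int(r*4*1.3))
    return None if c is None else [(u-w+x/4,v-w+y/4,q/4) for x,y,q in c[0][:3]]
print(circ(t,420,203,6),circ(s,308,270,6))
p,e=tri((t,420,203),(s,308,270));print('ball',p,e)
print('depth',dep(t,420,203),dep(s,308,270))
print('bolt ends',dep(t,428,262),dep(t,452,168),dep(t,438,215),dep(t,445,190))
print('cover',dep(t,400,160),dep(t,480,220))
o=dep(t,353,195);print('orn',o,dep(s,300,217))
P=[onz(t,*c,.112) for c in((360,80),(509,123),(470,271),(315,230))]
print(P,[np.linalg.norm(P[i]-P[i-1]) for i in range(4)])
E
```

```text
[(np.float32(419.875), np.float32(203.625), np.float32(6.425)), (np.float32(427.125), np.float32(193.375), np.float32(5.6)), (np.float32(434.125), np.float32(203.875), np.float32(6.5))] [(np.float32(313.875), np.float32(270.625), np.float32(6.55)), (np.float32(308.625), np.float32(270.875), np.float32(6.775)), (np.float32(314.375), np.float32(279.875), np.float32(4.45))]
ball [ 0.49450186 -0.23431127  0.1489527 ] [np.float64(0.00010072357910736326), np.float64(0.00010072357910737573)]
depth [ 0.49396651 -0.2323841   0.15526023] [ 0.49280148 -0.24004029  0.15391395]
bolt ends [ 0.38900878 -0.24806531  0.1505126 ] [ 0.56088137 -0.29443529  0.14421313] [ 0.474328   -0.26984966  0.1402057 ] [ 0.52062822 -0.28309933  0.1395498 ]
cover [ 0.5795789  -0.20769216  0.11203321] [ 0.46885908 -0.35800972  0.11381273]
orn [ 0.50122584 -0.10617869  0.19155142] [ 0.50642724 -0.11877056  0.19033644]
[array([ 0.73402168, -0.12996289,  0.112     ]), array([ 0.65670988, -0.41664007,  0.112     ]), array([ 0.37317229, -0.33902193,  0.112     ]), array([ 0.44246161, -0.04837795,  0.112     ])] [np.float64(0.30275959658398016), np.float64(0.29691904490296217), np.float64(0.2939696283107113), np.float64(0.2987891079061562)]
```

Emit:
send_rows --pt "1 -3.9 -4.5 -0.3 0" --pt "1 -3.9 -4.5 -0.3 0" --pt "1 -3.9 -4.5 -0.3 0" --pt "1 -3.9 -4.5 -0.3 0" --pt "1 -3.9 -4.5 -0.3 0" --pt "1 -3.9 -4.5 -0.3 0" --pt "1 -3.9 -4.5 -0.3 0" --pt "1 -3.9 -4.5 0 0" --pt "1 -3.9 -4.5 0 0" --pt "1 -3.9 -4.5 0 0" --pt "1 -3.9 -4.5 0 0" --pt "1 -3.9 -4.5 0 0" --pt "1 -3.9 -4.5 0 0" --pt "1 -3.8 -4.6 0 0"

```text
time_s: 1.85
ee_pos: [0.4955, -0.2362, 0.2518]
eef_rot: [-0.532, -3.096, -0.001]
ft_force: [2.0, 0.4, -0.6]
opening: 0.997
finger_force: 0.0
```

Emit:
send_rows --pt "1 0 0 0 0.187" --pt "1 0 0 0 0.187" --pt "1 0 0 0 0.187" --pt "1 0 0 0 0.187" --pt "1 0 0 0 0.187" --pt "1 0 0 0 0.187" --pt "1 0 0 0 0.187" --pt "0.7 0 0 0 0.183" --pt "0.7 0 0 0 0"

```text
time_s: 2.98
ee_pos: [0.495, -0.2343, 0.2518]
eef_rot: [-2.489, -1.916, 0.0]
ft_force: [-0.5, -0.3, 0.5]
opening: 0.7
finger_force: 0.0
```

```bash
python3 - <<'E'
from h import *
f=grab('wrist','w1'); o=f['obs']
R=Ro.from_rotvec(o['eef_rot']).as_matrix()
print(o['time_s'],o['ee_pos'],np.degrees(np.arctan2(R[1,:2],R[0,:2])),R[:,2],o['opening'])
M=np.array(f['mount']);F=210/np.tan(np.radians(f['fov_y'])/2)
for X in([.4945,-.234,.148],):
    c=M[:3,:3].T@(R.T@(np.array(X)-o['ee_pos'])-M[:3,3]);th=np.arctan2(np.hypot(*c[:2]),c[2]);print(f['cx']+F*th*c[0]/np.hypot(*c[:2]),f['cy']+F*th*c[1]/np.hypot(*c[:2]))
E
```

```text
2.975 [ 0.4949613  -0.23425304  0.25182261] [ 75.16909673 -14.83088053] [-8.11523705e-04  6.46909823e-04 -9.99999461e-01] 0.6997819685820549
276.6943362660948 205.43507472874438
```

View pics/w1.png

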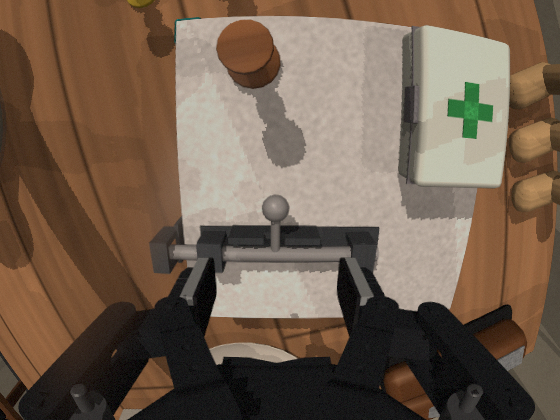

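The wrist view shows the ball at (275,207), close to the predicted (277,205). The stem is square to the bolt, which runs along row 254, and the fingers straddle the ball's line.

```bash
python3 - <<'E'
from h import *
t,s,w=load('top'),load('side'),load('w1')
p,e=tri((t,419.9,203.3),(s,308.3,270.5),(w,275.3,207.5));print(p,e)
p2,e=tri((t,419.9,203.3),(w,275.3,207.5));print(p2,e)
R=Ro.from_rotvec(w['obs']['eef_rot']).as_matrix()
a=onz(w,275,254,.134)
print('ball in tool cm',R.T@(p-w['obs']['ee_pos'])*100,'axis rel ball',R.T@(a-p)*100, 'dir',onz(w,340,254,.134)-onz(w,220,253.5,.134))
E
```

```text
[ 0.49397742 -0.23490616  0.14839209] [np.float64(0.0005770026803159194), np.float64(0.000829070907094751), np.float64(0.001001092132977867)]
[ 0.49353199 -0.2330129   0.15419252] [np.float64(0.0004581911580745366), np.float64(0.0004581911580744649)]
ball in tool cm [-0.09263928 -0.0685656  10.34308415] axis rel ball [-4.83165794 -0.11935491  1.43730527] dir [ 0.10380247 -0.02816215  0.        ]
```

Emit:
send_rows --pt "0.7 -0.1 -0.1 4 0" --pt "0.7 0 0 4 0" --pt "0.7 0 0 2.3 0" --pt "0.7 0 0 1.3 0" --pt "0.7 0 0 0.7 0" --pt "0.7 0 0 0 0"

```text
time_s: 3.78
ee_pos: [0.4942, -0.2353, 0.1295]
eef_rot: [2.491, 1.914, 0.0]
ft_force: [-1.2, 0.4, -0.3]
opening: 0.701
finger_force: 0.0
```

Emit:
send_rows --pt "0.2 0 0 0 0" --pt "0 0 0 0 0" --pt "0 0 0 0 0" --pt "0 0 0 0 0" --pt "0 0 0 0 0"

```text
time_s: 4.4
ee_pos: [0.4943, -0.2353, 0.1302]
eef_rot: [2.491, 1.913, 0.001]
ft_force: [-0.8, 0.8, 6.6]
opening: 0.216
finger_force: 58.5
```

```bash
python3 - <<'E'
from h import *
f=grab('wrist','w2');o=f['obs'];print(o['time_s'],o['ee_pos'],o['ft_force'],o['opening'],o['finger_force'])
E
```

```text
4.4 [ 0.4943476  -0.23533432  0.13016032] [-0.83819742  0.76279676  6.62732518] 0.21590283455849116 58.482019901275635
```

View pics/w2.png

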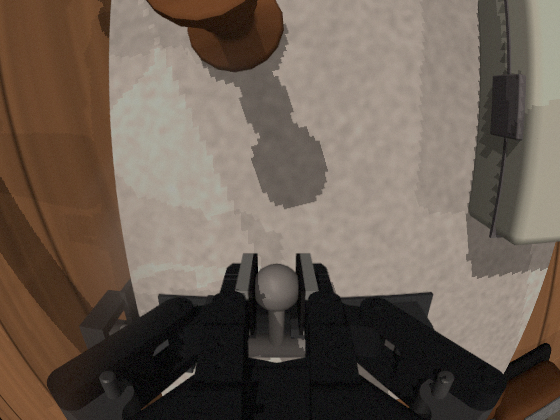

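The ball at (278,287) is between the pads with 58 N of grip. I'll raise it along its arc, first half first.

Emit:
send_rows --pt "0 -0.11 0 -0.32 0" --pt "0 -0.11 0 -0.32 0" --pt "0 -0.15 0 -0.3 0" --pt "0 -0.16 0 -0.29 0" --pt "0 -0.19 0 -0.28 0" --pt "0 -0.19 0 -0.27 0" --pt "0 0 0 0 0"

```text
time_s: 5.32
ee_pos: [0.4915, -0.2436, 0.1474]
eef_rot: [-2.491, -1.913, -0.001]
ft_force: [-0.9, 2.5, -2.6]
opening: 0.213
finger_force: 59.7
```

Emit:
send_rows --pt "0 -0.23 0 -0.25 0" --pt "0 -0.23 0 -0.24 0" --pt "0 -0.26 0 -0.21 0" --pt "0 -0.26 0 -0.21 0" --pt "0 -0.26 0 -0.17 0" --pt "0 -0.27 0 -0.16 0" --pt "0 0 0 0 0"

```text
time_s: 6.2
ee_pos: [0.488, -0.2587, 0.1599]
eef_rot: [2.491, 1.913, 0.0]
ft_force: [-0.2, -0.6, 0.4]
opening: 0.003
finger_force: 0.0
```

```bash
python3 - <<'E'
from h import *
f=grab('wrist','w3');s=grab('side','s3');o=f['obs'];print(o['time_s'],o['ee_pos'],o['ft_force'],o['moment'],o['opening'],o['finger_force'])
c=cv2.resize(s['color'][190:330,220:400,::-1],(540,420));c=c[:, :]
b=cv2.resize(f['color'][150:420,140:420,::-1],(260,251));b=cv2.copyMakeBorder(b,0,169,0,0,cv2.BORDER_CONSTANT)
cv2.imwrite('pics/c3.png',np.hstack([c,b]))
E
```

```text
6.2 [ 0.48796216 -0.25869752  0.15993035] [-0.15837087 -0.58879363  0.42522879] [ 0.03405665  0.03779235 -0.01533409] 0.002867803926419128 0.0
```

View pics/c3.png

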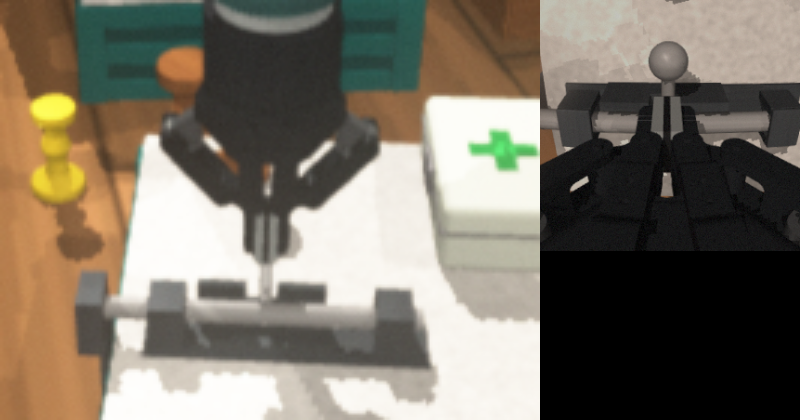

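The ball slipped out of the fingers and fell back, so the handle is at rest and the bolt is still home. I'll check where the ball sat in the grip in w2.

```bash
python3 - <<'E'
from h import *
w=load('w2');f=w;o=w['obs'];R=Ro.from_rotvec(o['eef_rot']).as_matrix()
M=np.array(f['mount']);F=210/np.tan(np.radians(f['fov_y'])/2)
def proj(X):
    c=M[:3,:3].T@(np.array(X)-M[:3,3]);th=np.arctan2(np.hypot(*c[:2]),c[2]);return f['cx']+F*th*c[0]/np.hypot(*c[:2]),f['cy']+F*th*c[1]/np.hypot(*c[:2])
for n,X in dict(tcp=(0,0,0),grasp=(0,0,-.0187),tipout=(.011,.009,0),topout=(.011,.009,-.03),tipin=(-.011,.009,0)).items(): print(n,np.round(proj(X),1))
d=dep(w,278,285);o2,dd,_=ray(w,278,287)
print('surf tool mm',R.T@(d-o['ee_pos'])*1e3, 'centre', R.T@(d+.011*dd/np.linalg.norm(dd)-o['ee_pos'])*1e3)
w3=load('w3');o3=w3['obs'];R3=Ro.from_rotvec(o3['eef_rot']).as_matrix()
g=cv2.HoughCircles(cv2.cvtColor(w3['color'],cv2.COLOR_RGB2GRAY),cv2.HOUGH_GRADIENT,1,50,param1=100,param2=15,minRadius=15,maxRadius=28)
print(g); 
u,v=278,216
p,e=tri((load('w1'),275.3,207.5),(w3,u,v));print(p,e)
d=dep(w3,u,v);_,dd,_=ray(w3,u,v);print(d+.011*dd/np.linalg.norm(dd))
E
```

```text
tcp [277.9 267.7]
grasp [278.2 287.4]
tipout [296.7 247.5]
topout [301.  278.7]
tipin [295.6 286.5]
surf tool mm [  4.63218539  -0.10978785 -24.27079612] centre [ -1.12344821  -0.04691748 -14.89696397]
[[[278.5 215.5  21.8]
  [218.5 284.5  25.2]]]
[ 0.49682927 -0.22304748  0.188386  ] [np.float64(0.00044080252413176757), np.float64(0.0004408025241317511)]
[ 0.49384469 -0.23698925  0.14671859]
```

Emit:
send_rows --pt "0 0 0 -1.5 0" --pt "0.7 0 0 -1.5 0" --pt "0.7 0 0 0 0" --pt "0.7 1.2 0 0 0" --pt "0.7 1.1 0 0 0" --pt "0.7 0 0 2 0" --pt "0.7 0 0 2 0" --pt "0.7 0 0 1.6 0" --pt "0.7 0 0 1.0 0" --pt "0.7 0 0 0 0" --pt "0.2 0 0 0 0" --pt "0 0 0 0 0" --pt "0 0 0 0 0" --pt "0 0 0 0 0"

```text
time_s: 8.05
ee_pos: [0.4942, -0.2366, 0.1243]
eef_rot: [2.49, 1.912, 0.001]
ft_force: [0.3, -0.1, 4.0]
opening: 0.222
finger_force: 58.4
```

```bash
cat > b.py <<'E'
from h import *
import sys
w=grab('wrist',sys.argv[1]);o=w['obs'];R=Ro.from_rotvec(o['eef_rot']).as_matrix()
print(o['time_s'],o['ee_pos'],o['ft_force'],o['opening'],o['finger_force'])
g=cv2.HoughCircles(cv2.medianBlur(cv2.cvtColor(w['color'],cv2.COLOR_RGB2GRAY),3),cv2.HOUGH_GRADIENT,1,30,param1=100,param2=12,minRadius=17,maxRadius=28)
for u,v,r in g[0][:8]:
    if abs(u-278)<8 and v<340:
        _,d,_=ray(w,u,v);X=dep(w,u,v)+.011*d/np.linalg.norm(d)
        print(u,v,r,'world',X,'tool mm',R.T@(X-o['ee_pos'])*1e3)
E
python3 b.py w4
```

```text
8.05 [ 0.49417301 -0.23657382  0.12428812] [ 0.32591037 -0.13128475  3.98703526] 0.22165181404077014 58.44347834587097
276.5 294.5 22.9 world [ 0.49309725 -0.23758565  0.14687362] tool mm [ -1.26316363  -0.73908819 -22.58637077]
```

Emit:
send_rows --pt "0 -0.11 0 -0.32 0" --pt "0 -0.11 0 -0.32 0" --pt "0 -0.15 0 -0.3 0" --pt "0 -0.16 0 -0.29 0" --pt "0 -0.19 0 -0.28 0" --pt "0 -0.19 0 -0.27 0" --pt "0 0 0 0 0"

```text
time_s: 8.98
ee_pos: [0.4906, -0.2481, 0.1417]
eef_rot: [2.489, 1.91, -0.006]
ft_force: [-3.3, -6.0, -5.6]
opening: 0.209
finger_force: 60.1
```

```bash
python3 b.py w5
```

```text
8.975 [ 0.49055902 -0.24814545  0.14172842] [-3.30582137 -5.98405112 -5.63847175] 0.20867459275425565 60.12879252433777
276.5 265.5 24.9 world [ 0.49203809 -0.2397899   0.1552778 ] tool mm [  8.37940824  -0.72614243 -13.59583034]
```

The ball pivots poorly under a hard grip: it slid about 10 mm toward the pads' outer edge. Instead I'll narrow the jaw and use the gap between the fingers as a V-notch, pushing the ball in and up from the outside. First I release and reposition.

Emit:
send_rows --pt "0.7 0 0 0 0" --pt "0.7 0 0 0 0" --pt "0.7 0 0 -2.5 0" --pt "0.7 0 0 -2.5 0" --pt "0.15 1.3 0 0 0" --pt "0.15 1.3 0 0 0" --pt "0.15 1.2 0 0 0" --pt "0.15 0 0 0 0"

```text
time_s: 10.02
ee_pos: [0.501, -0.2068, 0.1905]
eef_rot: [-2.488, -1.915, 0.001]
ft_force: [0.0, 0.2, -0.7]
opening: 0.15
finger_force: 0.0
```

```bash
python3 b.py w6
```

```text
10.025 [ 0.50095365 -0.20683581  0.19051138] [ 0.04885339  0.16185038 -0.70780434] 0.15022294211406287 0.0
274.5 339.5 22.8 world [ 0.46729635 -0.32391567  0.10345966] tool mm [-121.85137728   -2.40508079   86.97681786]
```

View pics/w6.png

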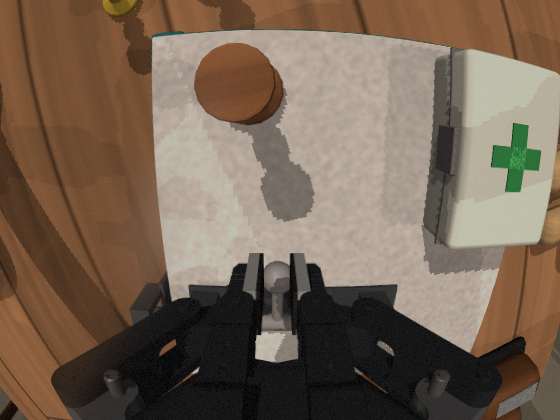

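The ball at (277,277) is at rest behind the fingers; the tool is about 31 mm outboard of it and well clear of the ornament. I'll descend and make contact.

Emit:
send_rows --pt "0.15 0 0 2.5 0" --pt "0.15 0 0 2.5 0" --pt "0.15 0 0 1.4 0" --pt "0.15 0 0 0.7 0" --pt "0.15 -0.5 0 0 0" --pt "0.15 -0.4 0 0 0" --pt "0.15 0 0 0 0"

```text
time_s: 10.95
ee_pos: [0.4993, -0.217, 0.121]
eef_rot: [2.492, 1.912, 0.003]
ft_force: [0.9, 2.3, 0.9]
opening: 0.15
finger_force: 1.1
```

Contact is made at about 2.3 N. I'll push along the arc with the rise slightly leading.

Emit:
send_rows --pt "0.15 -0.15 0 -0.42 0" --pt "0.15 -0.15 0 -0.42 0" --pt "0.15 -0.17 0 -0.38 0" --pt "0.15 -0.17 0 -0.36 0" --pt "0.15 -0.2 0 -0.33 0" --pt "0.15 -0.2 0 -0.32 0" --pt "0.15 0 0 0 0"

```text
time_s: 11.82
ee_pos: [0.4961, -0.2273, 0.143]
eef_rot: [2.492, 1.913, 0.0]
ft_force: [2.2, 4.6, 3.1]
opening: 0.149
finger_force: 3.1
```

```bash
python3 - <<'E'
from h import *
s=grab('side','s7');c=cv2.resize(s['color'][200:340,220:400,::-1],(720,560),interpolation=cv2.INTER_CUBIC)
cv2.imwrite('pics/c7.png',c)
E
```

```text
(no output)
```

View pics/c7.png

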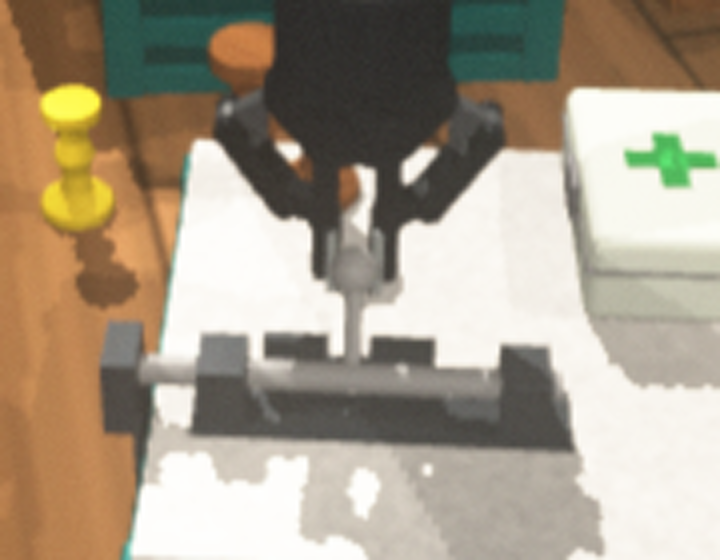

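The ball is nested between the fingers at (352,268) of the crop, i.e. side pixel (308,267). I'll work out which angle that means.

```bash
cat > ang.py <<'E'
from h import *
s=load('side');F=210/np.tan(np.radians(s['fov_y'])/2)
n=np.array([.2588,.9659,0]);d=np.array([.9659,-.2588,0]);A=np.array([.4936,-.2365,.1464])-.0464*n-[0,0,.0124]
for dr in(0,.05):
  for a in(15,25,35,45,55,62,70):
    X=A+dr*d+.048*(np.cos(np.radians(a))*n+[0,0,np.sin(np.radians(a))]);c=np.array(s['R'])@X+s['t'];print(dr,a,np.round([s['cx']+F*c[0]/c[2],s['cy']+F*c[1]/c[2]],1),np.round(X,3))
E
python3 ang.py
```

```text
0 15 [307.8 271.9] [ 0.494 -0.237  0.146]
0 25 [307.9 269.6] [ 0.493 -0.239  0.154]
0 35 [308. 268.] [ 0.492 -0.243  0.162]
0 45 [308.1 267.1] [ 0.49  -0.249  0.168]
0 55 [308.1 267.1] [ 0.489 -0.255  0.173]
0 62 [308.1 267.6] [ 0.487 -0.26   0.176]
0 70 [308.1 268.6] [ 0.486 -0.265  0.179]
0.05 15 [335.  272.8] [ 0.542 -0.249  0.146]
0.05 25 [335.4 270.5] [ 0.541 -0.252  0.154]
0.05 35 [335.7 268.9] [ 0.54  -0.256  0.162]
0.05 45 [336.  268.1] [ 0.539 -0.261  0.168]
0.05 55 [336.3 268. ] [ 0.537 -0.268  0.173]
0.05 62 [336.5 268.5] [ 0.536 -0.272  0.176]
0.05 70 [336.8 269.6] [ 0.534 -0.278  0.179]
```

Emit:
send_rows --pt "0.15 -0.23 0 -0.25 0" --pt "0.15 -0.23 0 -0.24 0" --pt "0.15 -0.23 0 -0.22 0" --pt "0.15 -0.23 0 -0.2 0" --pt "0.15 -0.23 0 -0.18 0" --pt "0.15 -0.2 0 -0.15 0" --pt "0.15 0 0 0 0"

```text
time_s: 12.75
ee_pos: [0.4923, -0.241, 0.1548]
eef_rot: [2.491, 1.913, -0.002]
ft_force: [-0.3, 0.6, 1.0]
opening: 0.151
finger_force: 0.7
```

```bash
python3 b.py w8; python3 - <<'E'
from h import *
s=grab('side','s8');w=load('w8')
c=cv2.resize(s['color'][200:340,220:400,::-1],(432,336),interpolation=cv2.INTER_CUBIC)
b=cv2.resize(w['color'][180:390,160:390,::-1],(368,336))
cv2.imwrite('pics/c8.png',np.hstack([c,b]))
E
```

```text
12.75 [ 0.49234769 -0.2409721   0.15484616] [-0.28975949  0.62943513  1.04479949] 0.15082489968217502 0.675192279741168
276.5 328.5 22.8 world [ 0.48636118 -0.26053019  0.17737147] tool mm [-20.46797429  -0.73825758 -22.50030273]
```

View pics/c8.png

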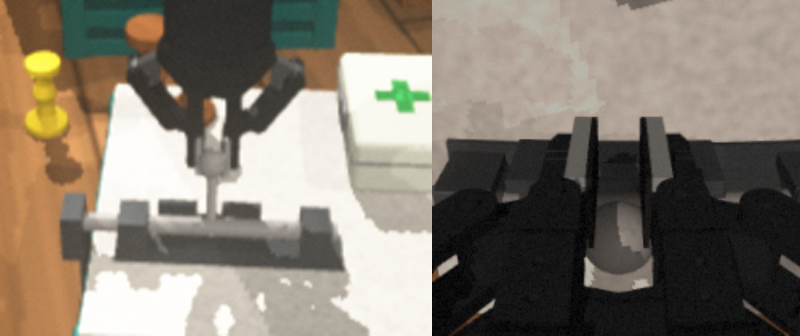

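The ball sits in the notch at z 0.177, about 62° up, i.e. 47° above rest and clear of the guard. Now I draw along tool +y.

Emit:
send_rows --pt "0.15 -0.03 0.25 0 0" --pt "0.15 0 0.5 0 0" --pt "0.15 0 0.5 0 0" --pt "0.15 0 0.5 0 0" --pt "0.15 0 0.5 0 0" --pt "0.15 0 0.25 0 0" --pt "0.15 0 0 0 0"

```text
time_s: 13.72
ee_pos: [0.5173, -0.2472, 0.155]
eef_rot: [2.491, 1.913, 0.001]
ft_force: [0.0, 0.1, 0.5]
opening: 0.151
finger_force: 0.1
```

```bash
python3 b.py w9
```

```text
13.725 [ 0.51729608 -0.24719011  0.15504517] [0.00121344 0.11707998 0.51053745] 0.15104544409561318 0.07903501158580184
```

```bash
python3 - <<'E'
from h import *
s=grab('side','s9');w=load('w9')
c=cv2.resize(s['color'][200:340,220:400,::-1],(432,336),interpolation=cv2.INTER_CUBIC)
b=cv2.resize(w['color'][180:390,160:390,::-1],(368,336))
cv2.imwrite('pics/c9.png',np.hstack([c,b]))
E
```

```text
(no output)
```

View pics/c9.png

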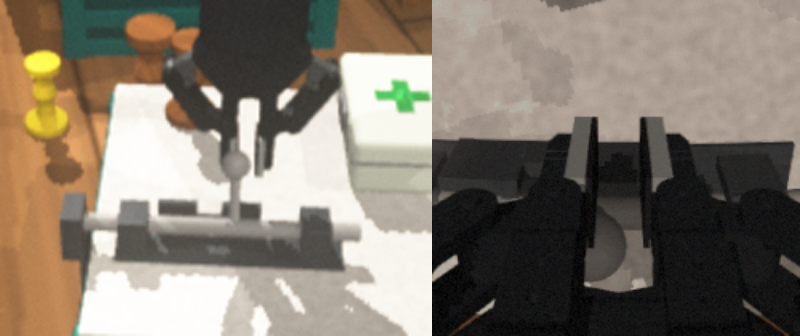

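The bolt has come about 18 mm, but the ball (side crop 236,163) has ridden about 7 mm onto the left finger. I'll recentre, widen the gap so the ball nests deeper, and press in a little.

Emit:
send_rows --pt "0.15 0 -0.35 0 0" --pt "0.15 0 -0.35 0 0" --pt "0.19 -0.1 0 0 0" --pt "0.19 -0.15 0 0 0" --pt "0.19 -0.15 0 0 0" --pt "0.19 0 0 0 0"

```text
time_s: 14.58
ee_pos: [0.5088, -0.249, 0.155]
eef_rot: [-2.492, -1.913, 0.0]
ft_force: [-1.5, 1.3, 1.1]
opening: 0.19
finger_force: 1.0
```

```bash
sed -i 's/<8 and/<16 and/; s/v<340/v<370/' b.py; python3 b.py w10;python3 - <<'E'
from h import *
s=grab('side','s10');w=load('w10')
g=cv2.cvtColor(s['color'],cv2.COLOR_RGB2GRAY)[250:285,295:345]
c=cv2.HoughCircles(cv2.resize(g,None,fx=4,fy=4,interpolation=cv2.INTER_CUBIC),cv2.HOUGH_GRADIENT,1,20,param1=100,param2=10,minRadius=20,maxRadius=32)
print(c[0][:3]/4+[295,250,0] if c is not None else c)
for v in range(310,370,8): print(v,np.round(s['depth'][0,0],2),[np.round(dep(w,u,v)[2],3) for u in range(256,304,6)])
E
```

```text
14.575 [ 0.50877929 -0.24897458  0.15499623] [-1.45252275  1.29092547  1.087414  ] 0.19006986615391774 1.0422267741523683
276.5 323.5 25.2 world [ 0.50346665 -0.26601731  0.1770201 ] tool mm [-17.83295586  -0.73755598 -22.02660214]
[[309.125      268.875        6.42500019]
 [317.875      262.375        7.2750001 ]
 [300.625      260.625        6.07499981]]
310 2.37 [np.float64(0.188), np.float64(0.177), np.float64(0.179), np.float64(0.179), np.float64(0.179), np.float64(0.177), np.float64(0.174), np.float64(0.192)]
318 2.37 [np.float64(0.192), np.float64(0.182), np.float64(0.183), np.float64(0.183), np.float64(0.183), np.float64(0.182), np.float64(0.181), np.float64(0.192)]
326 2.37 [np.float64(0.192), np.float64(0.184), np.float64(0.186), np.float64(0.185), np.float64(0.186), np.float64(0.186), np.float64(0.183), np.float64(0.192)]
334 2.37 [np.float64(0.191), np.float64(0.186), np.float64(0.188), np.float64(0.188), np.float64(0.188), np.float64(0.187), np.float64(0.187), np.float64(0.192)]
342 2.37 [np.float64(0.111), np.float64(0.187), np.float64(0.189), np.float64(0.188), np.float64(0.187), np.float64(0.188), np.float64(0.184), np.float64(0.112)]
350 2.37 [np.float64(0.111), np.float64(0.111), np.float64(0.111), np.float64(0.111), np.float64(0.111), np.float64(0.112), np.float64(0.112), np.float64(0.111)]
358 2.37 [np.float64(0.111), np.float64(0.111), np.float64(0.113), np.float64(0.113), np.float64(0.112), np.float64(0.113), np.float64(0.113), np.float64(0.229)]
366 2.37 [np.float64(0.232), np.float64(0.232), np.float64(0.232), np.float64(0.233), np.float64(0.232), np.float64(0.232), np.float64(0.233), np.float64(0.231)]
```

The ball is now centred in the notch at (0.5035, −0.266, 0.177), with the bolt drawn 18 mm. I continue.

Emit:
send_rows --pt "0.19 -0.04 0.2 0 0" --pt "0.19 -0.02 0.3 0 0" --pt "0.19 -0.02 0.35 0 0" --pt "0.19 -0.02 0.35 0 0" --pt "0.19 0 0.35 0 0" --pt "0.19 0 0.35 0 0" --pt "0.19 0 0.35 0 0" --pt "0.19 0 0.35 0 0" --pt "0.19 0 0.3 0 0" --pt "0.19 0 0.3 0 0" --pt "0.19 0 0.2 0 0" --pt "0.19 0 0 0 0"

```text
time_s: 16.18
ee_pos: [0.5394, -0.2574, 0.1544]
eef_rot: [-2.487, -1.91, 0.003]
ft_force: [-5.0, 3.9, 3.3]
opening: 0.191
finger_force: 3.0
```

```bash
python3 b.py w11
```

```text
16.175 [ 0.53935817 -0.25738871  0.15441505] [-4.99962388  3.85643894  3.29973562] 0.1913521923638088 2.9624325782060623
274.5 326.5 23.9 world [ 0.53293445 -0.27550164  0.17706211] tool mm [-19.12201243  -1.65857573 -22.66781271]
```

Force along the bolt is about 6 N, against 1.5 N of friction, and the ball has gone 49 mm: it is at the stop. A little more push, then I retreat outward and up.

Emit:
send_rows --pt "0.19 0 0.15 0 0" --pt "0.19 0 0 0 0" --pt "0.19 0.8 0 0 0" --pt "0.19 1.5 0 0 0" --pt "0.19 1.5 0 0 0" --pt "0.19 0 0 0 0" --pt "0.19 0 0 -4 0" --pt "0.19 0 0 -5 0" --pt "0.19 -3 0 -5 0" --pt "0.19 -5 0 -2 0" --pt "0.19 -5 0 0 0" --pt "0.19 0 0 0 0"

```text
time_s: 17.73
ee_pos: [0.5182, -0.3517, 0.3147]
eef_rot: [2.495, 1.907, -0.002]
ft_force: [-0.0, 0.7, 0.2]
opening: 0.189
finger_force: 0.0
```

```bash
python3 - <<'E'
from h import *
t,s=grab('top','t12'),grab('side','s12');print(monitor.get_obs()['time_s'],monitor.get_obs()['ft_force'])
t0=load('top')
c=cv2.resize(s['color'][180:340,210:420,::-1],(525,400),interpolation=cv2.INTER_CUBIC)
b=cv2.resize(t['color'][60:290,310:470,::-1],(275,400))
cv2.imwrite('pics/c12.png',np.hstack([c,b]))
for f in (load('side'),s):
    h=cv2.cvtColor(f['color'],cv2.COLOR_RGB2HSV)[205:255,286:315];m=(h[...,0]<12)&(h[...,1]>150);v,u=np.nonzero(m);print('orn',u.mean(),v.mean(),m.sum())
E
```

```text
17.825 [-0.90407272  0.26187698 -0.24495292]
orn nan nan 0
orn nan nan 0<stdin>:8: RuntimeWarning: Mean of empty slice.
  ret = ret.dtype.type(ret / rcount)
```

View pics/c12.png

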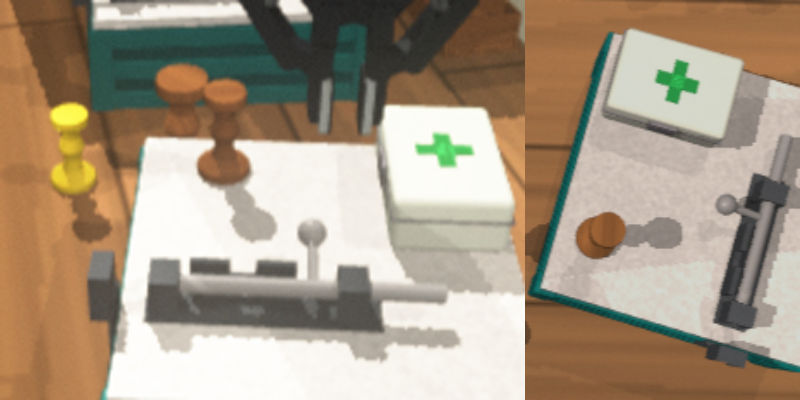

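The bolt is drawn clear of its keeper. The ball at side pixel (335,273) matches a 50 mm draw with the handle dropped. The ornament is upright with its foot at about (299,246), as before.

```bash
python3 -c "
from h import *
print(job.finish_job())"
```

```text
the job is handed in; nothing more can be done
None
```

The square crate's bolt is drawn all the way back (50 mm) and released. The ornament still stands in place, the narrow crate's bolt was not touched, and the job was handed in at about 18 s.

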